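# Close the bench caliper on the washing machine's stepped shaft

### The arm

A 6-joint arm with a two-finger parallel gripper is mounted at the origin on the work surface. World frame = base frame: x ahead of the robot, y to its left, z up, the work surface at z = 0. Lengths are in mm, angles in rad, forces in N, time in s.
With the tool pointing down it reaches from about 250 to 725 mm from the base axis. Payload 4 kg.
Tool frame: the origin (TCP) lies at the very end of the fingers, on their centre line; the grasp point (between the pads) lies 19 mm behind it (grip_point_offset is the distance from the TCP to the grasp point, in mm); z points along the fingers, y is the line along which they close (so a half turn about z gives the same grasp; the last joint's range is limited). The gripper opens to 85 mm and grips with 20 to 120 N. Pads are 22 mm wide; open, the fingers measure 114 mm over their backs; the gripper's body (76 mm by 85 mm) begins 54 mm behind the grasp point. The pads swing forward as they close: fully open they stand 13 mm farther back than shut.
Start: joints at [-1.235, 0.241, 0.005, 1.335, 0, 1.571], TCP at [164.76, -472.074, 231.306] pointing down, gripper open.
Joint ranges: [-2.72, 2.72], [-1.05, 1.87], [-1.09, 1.28], [-1.99, 2.15], [-1.42, 1.44], [-3.14, 3.14]. Speed limits (rad/s): [2.79, 2.79, 3.14, 3.14, 3.14, 3.14].

### API

Orientations are given as a unit quaternion [x, y, z, w].
In Python, from workcell import * gives the robot as it stands. The module is installed in compiled form; this text tells all that it offers.
- The arm moves only by the shell command python3 -m pendant 'ROWS' [OPENING] [FORCE]. ROWS is JSON, a list of rows, each an object with "slide": the shift along the world's x, y, z in m, a list of three; "spin": the turn about the world's z in rad. A call has 1 to 8 rows; each row is the pose to reach, as a shift and turn from the pose commanded when the call began; what a row does not reach only later rows make up. A row lasts 1/12 s, in which the tool goes at most 41.7 mm and 7.16 degrees, less where a joint would pass 70% of its speed; a pose out of reach is approached as far as the arm can. A call with a gripper value outside its range is refused whole. OPENING is the opening, from -1 (shut) to 1 (fully open), so that 0 is half open, set as the call begins (- or left out, the last holds). The fingers move at their own pace and stop on an object; FORCE is the grip in N (left out, the last holds). Time passes only in rows, so rows that repeat a pose let the fingers close. It gives the time, the measured TCP pose, the force, the opening and the grip force at its end, in the units of the state.
- get_obs(): the state, without advancing time (a new reading comes with each control period).
- grab_frame(name): name is "scene" or "top"; returns a dict with "color" (400x640x3 uint8, blue, green, red), "fx", "fy", "cx", "cy" (pixels), "xyz" and "rotation" of the camera in the world. Camera axes: x right, y down, z forward; pixel columns grow to the right and rows downward; lengths in mm; the calibration is good to about 2 mm. A picture is of the moment at which its call begins. There is no depth.
- hand_in(): hands the job in; it is judged then, once.
Trained networks look in the newest picture that a camera, given by its name, has taken for a name from the list of things; names that differ only in an ending like _2 or _b are one class to them, and where a whole thing is asked for, a point or a joint stands for the part that bears it (a point fixed in the world has none). Each returns a list of dicts, best first, with "confidence" (0 to 1); they miss things now and then, are a little off and sometimes report something else, mostly with a low value. They report only what shows in the picture. A call takes as long as a camera call. They do not tell look-alikes from the thing itself.
- masks_of(camera, query): "pixels" (400x640 bool, what is visible of it) and "xy" ([column, row] in pixels, amid what is visible of it).
The state is a dict: "t": time; "joints": joint angles; "qvel": joint speeds; "joint_torque": joint torques, N m; "position": TCP position; "tcp_rot": TCP orientation; "contact_force": force on the tool from outside, world axes, zero at the start; "ft_torque": the same for the moment, N m; "gripper_width": finger opening in mm; "gripper_force": force on a finger pad.
Only numpy, scipy, OpenCV 4.12 (cv2) and the standard library are available. Lean on these libraries where they do the work, as an engineer would, in place of code of your own. Each camera call takes 0.05 s, during which the arm holds its last target. There are 200 camera calls.

### The job

Check the washing machine's stepped shaft (thick lower half, thin upper half) in the bench caliper: slide it out from under the fork of its rack and stand it foot down on the caliper's bed, midway across the jaw faces, then slide the moving jaw shut so that the shaft is held against the fixed jaw and the jaw's sprung tip is pushed in about halfway, its pointer between the two black marks. Never drive the tip fully in. Let go, leaving the shaft clamped so, and leave the other two shafts and the things standing about where they are.

Things in the scene. Friction and masses are not known exactly. Their poses are not given: they have to be found in the camera images.
- stepped_shaft: the shaft to measure: bright steel, 100 mm tall, about 0.22 kg, standing upright. Origin at the centre of its underside, z up its axis. Foot flange 46 mm diameter, 8 mm thick; journal 28 mm diameter from 8 to 50 mm height (this is what the jaws close on); thin neck 16 mm diameter from 50 to 100 mm (grip it here). It starts in one of the rack's three slots
- plain_shaft: look-alike to be left in the rack: same foot flange and height (100 mm), 28 mm diameter all the way up. Origin at the centre of its underside
- headed_shaft: look-alike to be left in the rack: same foot flange and height (100 mm), thin (16 mm) below and thick (28 mm) from 58 to 100 mm height. Origin at the centre of its underside
- rack: fixed plywood rack, 118 x 212 mm. Origin under it on the counter. Three slots at its local y = -66, 0, +66 mm, open towards local -x; the shafts stand at about local x = 0 on its floor, 8 mm thick, which reaches from local x = -77 to +41 mm. A fork plate over their foot flanges (see rack_fork) keeps them from being lifted
- rack_fork (a point): middle slot's mouth in the rack's fork plate, at the rack's local x = -15 mm on the plate's top, 25 mm above the counter. The plate reaches from here back to local x = +40 mm, its underside 19 mm above the counter (3 mm of air over a flange); slots 34 mm wide. A shaft can be lifted only after it is slid 45 mm or more towards the rack's local -x
- caliper: fixed bench caliper. Origin under the middle of its bed on the counter; bed 100 (x) x 280 (y) mm, top 12 mm above the counter. Jaws face each other along its local y, on local x = 0: the fixed jaw at the -y end, the moving jaw opens along +y. Both faces are 24 mm wide, from 24 to 48 mm above the counter; a foot flange goes beneath them
- fixed_jaw: the caliper's fixed jaw: block 44 mm wide, 55 mm high, with a nose that stands 22 mm out from it (origin and axes are the same as the caliper's)
- fixed_face (a point): middle of the fixed jaw's face, 36 mm above the counter, at the caliper's local y = -70 mm
- jaw (a joint): position of the moving jaw, 0 to 0.075 m; grows as it opens (along the caliper's local +y). The gap from the fixed face to the unpressed tip is 10 mm + this value. It starts too nearly shut for the shaft. It needs about 10 N to slide and stays where it is left
- jaw_tab (a point): grip point 78 mm above the counter in the moving jaw's black thumb tab (12 mm thick along the slide, 26 mm across, from 52 to 86 mm above the counter). Moves with the jaw: at the caliper's local y = 10 mm + joint jaw, 70 mm behind (+y of) the unpressed tip's face. The jaw's block below is 54 mm long, 44 mm wide, 52 mm high
- tip (a joint): how far the moving jaw's sprung tip is pushed in, 0 (free) to 0.012 m (fully in); spring 3 N at first touch, 6.6 N fully in. A pointer on the jaw's white top plate moves with it; it is between the two black marks from 3 to 9 mm
- grease_jar: bystander, leave it: white grease jar, 48 mm diameter, 55 mm high, between rack and caliper
- bearing: bystander, leave it: steel bearing ring, 52 mm diameter, 15 mm high, between rack and caliper
- spray_can: bystander, leave it: grey can, 54 mm diameter, 90 mm high, standing close beside the caliper on its local -x side
- hose_fitting: bystander, leave it: small brass hose fitting, 36 mm diameter, 40 mm high, in front (local -x) of the rack's open side
Not all that is in view belongs to the job. What is shaped like the stepped_shaft but orange or pink is not meant.

How it is judged:
By the outcome, as a careful person would: the job done as asked, in the order asked, and still so for the second after the job is handed in, with the robot touching nothing.
It also fails if it takes over 59 s, if anything falls off the work surface, if the arm or the gripper's body presses on something with over 40 N, if the wrist force passes 120 N, or if a joint passes its speed limit or range.

## Working session

There is one attempt and no reset: what is moved stays moved. The work goes in short steps, Python scripts to look and compute and a shell command to move; the robot and the scene stay as the last step left them, time stands still between calls to the robot, and variables do not carry over. Pictures are saved under pics/ and viewed, at most 10 in all, crops included, and the job is handed in when it is done.

```bash
mkdir -p pics; cat > h.py <<'E'
from workcell import *
import numpy as np, cv2
def ray(f,p):
    d=np.array([(p[0]-f["cx"])/f["fx"],(p[1]-f["cy"])/f["fy"],1.])
    R=np.array(f["rotation"]); R=R if R.shape==(3,3) else __import__("scipy.spatial.transform",fromlist=["Rotation"]).Rotation.from_quat(R).as_matrix()
    return np.array(f["xyz"],float),R@d
def atz(f,p,z):
    o,d=ray(f,p); return o+d*(z-o[2])/d[2]
def tri(f1,p1,f2,p2):
    o1,d1=ray(f1,p1);o2,d2=ray(f2,p2)
    s=np.linalg.lstsq(np.c_[d1,-d2],o2-o1,rcond=None)[0]
    a=o1+d1*s[0];b=o2+d2*s[1]; return (a+b)/2,np.linalg.norm(a-b)
def proj(f,X):
    o,_=ray(f,(0,0)); R=np.c_[[ray(f,(f["cx"],f["cy"]))[1]]]
    M=np.c_[ray(f,(f["cx"]+f["fx"],f["cy"]))[1]-R[0],ray(f,(f["cx"],f["cy"]+f["fy"]))[1]-R[0],R[0]]
    c=M.T@(np.array(X,float)-o); return np.array([f["fx"]*c[0]/c[2]+f["cx"],f["fy"]*c[1]/c[2]+f["cy"]])
E
python3 - <<'E'
from h import *
for c in("scene","top"):
    f=grab_frame(c); cv2.imwrite(f"pics/{c}0.png",f["color"]); print(c,f["xyz"],f["fx"],f["rotation"])
    for q in["stepped_shaft","plain_shaft","headed_shaft","rack","caliper","fixed_jaw","jaw","jaw_tab","tip","grease_jar","bearing","spray_can","hose_fitting"]:
        for m in masks_of(c,q)[:4]:
            y,x=np.where(m["pixels"]); print(q,round(m["confidence"],2),np.round(m["xy"]),(x.min(),x.max(),y.min(),y.max()) if len(x) else 0, np.round(atz(f,m["xy"],30)[:2]))
print(get_obs()["tcp_rot"])
E
```

```text
scene [1229.74542333  453.06070761  702.46460915] 504.05784237294864 [ 0.4135075   0.79645118 -0.38767815 -0.21067207]
stepped_shaft 0.95 [434. 245.] (np.int64(420), np.int64(439), np.int64(217), np.int64(260)) [512. 227.]
stepped_shaft 0.92 [340. 274.] (np.int64(328), np.int64(351), np.int64(242), np.int64(291)) [685. 121.]
stepped_shaft 0.55 [426. 326.] (np.int64(409), np.int64(436), np.int64(295), np.int64(348)) [699. 299.]
plain_shaft 0.93 [469. 244.] (np.int64(454), np.int64(479), np.int64(222), np.int64(267)) [469. 281.]
headed_shaft 0.76 [397. 231.] (np.int64(386), np.int64(407), np.int64(209), np.int64(255)) [519. 147.]
rack 0.82 [427. 261.] (np.int64(372), np.int64(484), np.int64(225), np.int64(285)) [561. 234.]
rack 0.16 [272. 170.] (np.int64(246), np.int64(286), np.int64(152), np.int64(185)) [ 499. -191.]
caliper 0.57 [263. 178.] (np.int64(200), np.int64(322), np.int64(145), np.int64(207)) [ 536. -188.]
fixed_jaw 0.74 [218. 162.] (np.int64(209), np.int64(235), np.int64(145), np.int64(170)) [ 548. -318.]
jaw 0.81 [273. 168.] (np.int64(246), np.int64(286), np.int64(151), np.
[... 2317 characters left out ...]
64(254), np.int64(268)) [401. 212.]
bearing 0.74 [290. 172.] (np.int64(285), np.int64(306), np.int64(156), np.int64(177)) [597.  22.]
bearing 0.71 [395. 212.] (np.int64(332), np.int64(460), np.int64(181), np.int64(242)) [ 512. -212.]
bearing 0.56 [437. 243.] (np.int64(421), np.int64(455), np.int64(231), np.int64(257)) [ 445. -304.]
bearing 0.22 [406. 209.] (np.int64(397), np.int64(411), np.int64(202), np.int64(212)) [ 520. -238.]
spray_can 0.86 [439. 243.] (np.int64(423), np.int64(455), np.int64(231), np.int64(257)) [ 446. -308.]
hose_fitting 0.52 [200. 260.] (np.int64(194), np.int64(208), np.int64(254), np.int64(269)) [398. 211.]
[9.85936776e-01 1.67118739e-01 1.20551307e-05 1.73037550e-05]
```

View pics/scene0.png

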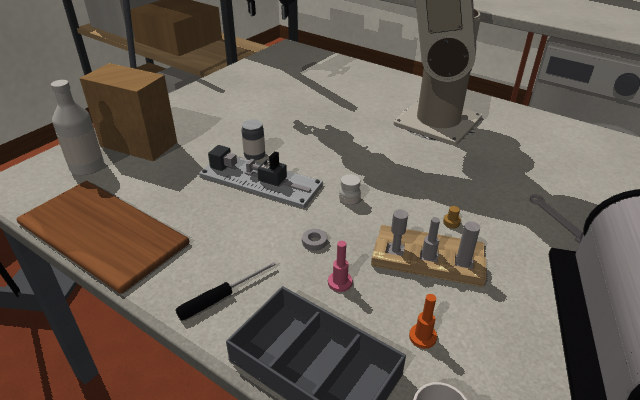

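View pics/top0.png

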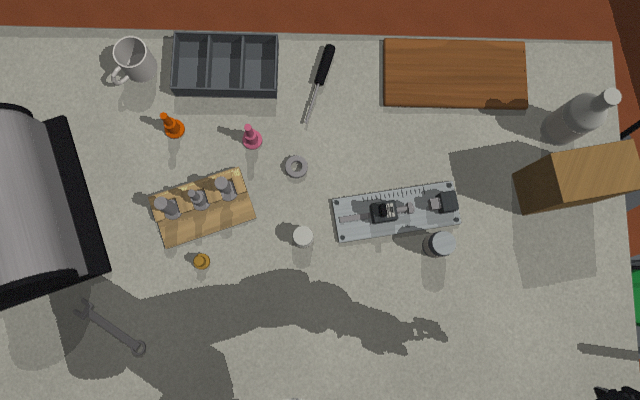

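Scene view: the shafts in the rack are headed (398,231), stepped (434,240) and plain (468,244). The stepped look-alikes are orange (426,320) and pink (340,268). I choose the one in the middle slot, at (434,240) in scene and (196,197) in top. I'll check that choice in a close crop.

```bash
python3 - <<'E'
from h import *
F={c:grab_frame(c) for c in("scene","top")}
def crop(c,x,y): return cv2.resize(F[c]["color"][y:y+100,x:x+133],(400,300),interpolation=cv2.INTER_CUBIC)
im=np.vstack([np.hstack([crop("scene",365,200),crop("top",138,163)]),np.hstack([crop("scene",195,115),crop("top",330,163)])])
cv2.imwrite("pics/c1.png",im)
for q in("rack","caliper"):
    m=masks_of("top",q)[0]["pixels"].astype(np.uint8)
    c=max(cv2.findContours(m,0,2)[0],key=cv2.contourArea)
    b=cv2.boxPoints(cv2.minAreaRect(c)); print(q,b.round(1).tolist()); z=12
    P=np.array([atz(F["top"],p,z)[:2] for p in b]); print(P.round(1).tolist(),P.mean(0),np.linalg.norm(np.diff(P,axis=0),axis=1))
E
```

```text
rack [[146.8000030517578, 196.39999389648438], [239.1999969482422, 165.60000610351562], [257.0, 219.0], [164.60000610351562, 249.8000030517578]]
[[538.1, 343.7], [614.0, 139.2], [492.3, 94.0], [419.3, 295.5]] [515.90746224 218.10928807] [218.08097294 129.77740503 214.34148389]
caliper [[331.20001220703125, 198.5], [453.8999938964844, 179.60000610351562], [460.79998779296875, 224.0], [338.0, 242.8000030517578]]
[[542.6, -71.6], [592.6, -351.2], [491.1, -363.9], [442.8, -88.2]] [ 517.27902798 -218.70278996] [284.09270231 102.21873841 279.90880197]
```

View pics/c1.png

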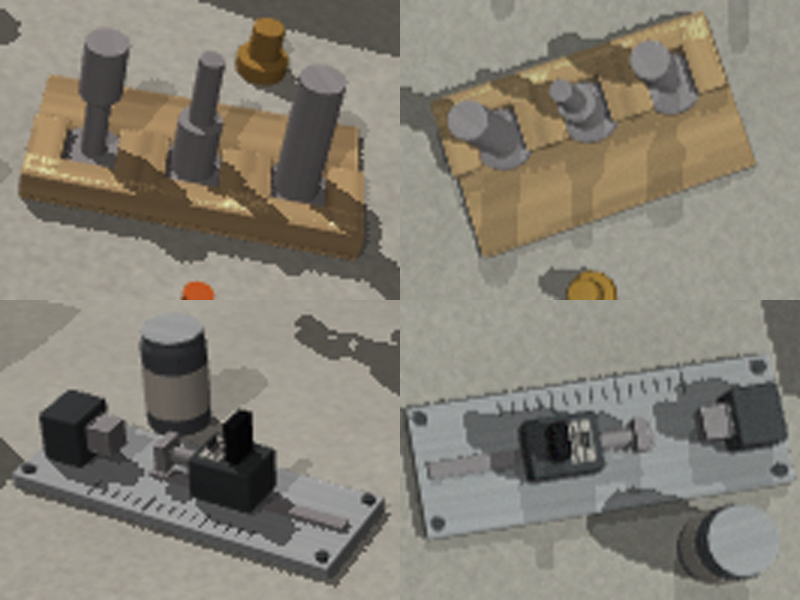

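The crops confirm the stepped shaft is in the middle slot: its neck top is at about (435,220) in scene and (192,194) in top. The spray can stands close on the caliper's -x side.

```bash
python3 - <<'E'
from h import *
s=grab_frame("scene");t=grab_frame("top")
S=lambda x,y,ox,oy:(ox+x/3.0075,oy+y/3)
n=tri(s,S(211,60,365,200),t,S(162,91,138,163));print("neck top",n)
print("headed top",tri(s,S(108,38,365,200),t,S(250,58,138,163)))
print("plain top",tri(s,S(322,80,365,200),t,S(70,119,138,163)))
bt=[(19,118),(358,67),(380,170),(38,223)]
B=np.array([atz(t,S(*p,330,163),12) for p in bt]);print(B.round(1)[:,:2],B.mean(0))
d=(B[0]+B[3]-B[1]-B[2]);print("caliper yaw",np.arctan2(-d[0],d[1]),np.linalg.norm(d)/2)
# bolts also in scene: (far-left),(right top),(right bottom)
bs=[(368,199),None,(29,169),(322,257)]
sc=[(29,169),(368,199),(322,257)]
for p in sc: print("scene bolt",atz(s,S(*p,195,115),12).round(1))
c=B.mean(0);yaw=np.arctan2(-d[0],d[1])
for cam,f,o in(("scene",s,(195,115)),("top",t,(330,163))):
    pass
print("tab top",tri(s,S(240,116,195,115),t,S(160,145,330,163)))
# rack front-plate corners: top floor z=8 near corners ; fork z=25 back corners
cr=[((83,255),0),((355,163),0),((300,13),25),((33,100),25)]
R=np.array([atz(t,S(*p,138,163),z) for p,z in cr]);print(R.round(1))
d=R[0]-R[1];print("rack yaw",np.arctan2(-d[0],d[1])); d=R[3]-R[2];print(np.arctan2(-d[0],d[1]))
d=R[1]-R[2];print(np.arctan2(-d[1],-d[0]),np.linalg.norm(d[:2]))
for q in("hose_fitting","grease_jar","spray_can","bearing"):
    a=masks_of("scene",q);b=masks_of("top",q)
    if a and b: print(q,tri(s,a[0]["xy"],t,b[0]["xy"]))
E
```

```text
neck top (array([530.90965295, 223.03493261, 104.56499993]), np.float64(2.844191442041964))
headed top (array([554.31363805, 163.45788114, 109.05803211]), np.float64(4.0282463704447045))
plain top (array([509.76493661, 285.21505555, 104.97698729]), np.float64(3.889019942149682))
[[ 534.1  -83.3]
 [ 579.  -339.7]
 [ 500.6 -354.2]
 [ 455.3  -98.4]] [ 517.28234171 -218.89854661   12.        ]
caliper yaw 0.17442923360534338 259.9838688966784
scene bolt [ 578.8 -334.8   12. ]
scene bolt [454.7 -94.4  12. ]
scene bolt [533.7 -79.6  12. ]
tab top (array([ 505.07848624, -177.57597508,   83.35036979]), np.float64(2.0228199922846364))
[[424.  296.9   0. ]
 [497.6  97.5   0. ]
 [606.9 140.5  25. ]
 [536.2 334.8  25. ]]
rack yaw 0.3533072070558085
0.3489449249135082
0.37497402544427344 117.49214113162103
hose_fitting (array([562.92253876,  29.21043005, 237.99447092]), np.float64(441.1961553197309))
grease_jar (array([446.9786131 , -12.84514796,  19.51387168]), np.float64(5.458870262745829))
spray_can (array([ 449.73292286, -303.88742653,   48.27879686]), np.float64(6.388074649210812))
bearing (array([604.31957748,  11.91048849,   6.28463325]), np.float64(14.213886427104026))
```

```bash
python3 -m pendant '[{"slide":[0.03,0.026,0],"spin":-0.04},{"slide":[0.06,0.052,0],"spin":-0.08},{"slide":[0.09,0.078,0],"spin":-0.12},{"slide":[0.12,0.104,0],"spin":-0.16},{"slide":[0.15,0.13,0],"spin":-0.16},{"slide":[0.18,0.156,0],"spin":-0.16},{"slide":[0.21,0.182,0],"spin":-0.16},{"slide":[0.24,0.208,0],"spin":-0.16}]' 0 60
python3 -m pendant '[{"slide":[0.03,0.026,0],"spin":0},{"slide":[0.06,0.052,-0.005],"spin":0},{"slide":[0.09,0.078,-0.015],"spin":0},{"slide":[0.103,0.087,-0.05],"spin":0},{"slide":[0.103,0.087,-0.085],"spin":0},{"slide":[0.103,0.087,-0.11],"spin":0},{"slide":[0.103,0.087,-0.12],"spin":0},{"slide":[0.103,0.087,-0.12],"spin":0}]'
python3 - <<'E'
from h import *
F={c:grab_frame(c) for c in("scene","top")}
def crop(c,x,y): return cv2.resize(F[c]["color"][y:y+100,x:x+133],(400,300),interpolation=cv2.INTER_CUBIC)
cv2.imwrite("pics/c2.png",np.hstack([crop("scene",200,100),crop("top",330,153)]))
E
```

```text
t: 2.77
position: [406.0, -262.6, 231.6]
tcp_rot: [0.996, 0.088, 0.0, 0.0]
contact_force: [1.2, -0.6, -0.0]
gripper_width: 42.7
gripper_force: 0.0
t: 3.43
position: [505.6, -176.2, 108.4]
tcp_rot: [0.996, 0.088, -0.003, -0.001]
contact_force: [-0.1, 0.5, -0.3]
gripper_width: 42.7
gripper_force: 0.0
```

View pics/c2.png

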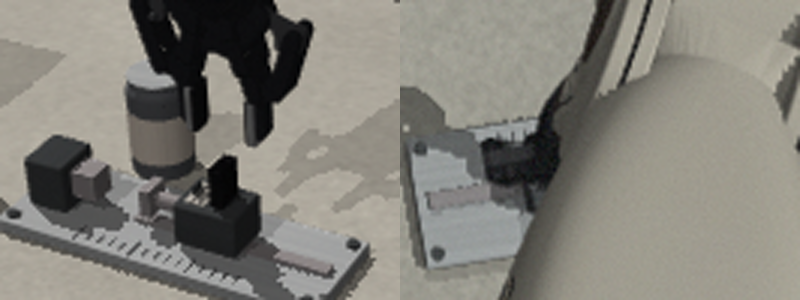

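The fingers straddle the tab: tab at crop (222,180), fingers at crop (195,110) and (262,120). I'll descend and grip.

```bash
python3 -m pendant '[{"slide":[0,0,-0.02],"spin":0},{"slide":[0,0,-0.035],"spin":0},{"slide":[0,0,-0.045],"spin":0},{"slide":[0,0,-0.049],"spin":0},{"slide":[0,0,-0.049],"spin":0},{"slide":[0,0,-0.049],"spin":0}]'
python3 -m pendant '[{"slide":[0,0,0],"spin":0},{"slide":[0,0,0],"spin":0},{"slide":[0,0,0],"spin":0},{"slide":[0,0,0],"spin":0},{"slide":[0,0,0],"spin":0},{"slide":[0,0,0],"spin":0}]' -1 40
```

```text
t: 4.03
position: [508.5, -177.5, 63.5]
tcp_rot: [0.996, 0.088, 0.001, 0.0]
contact_force: [-0.0, 0.8, -0.8]
gripper_width: 42.8
gripper_force: 0.0
t: 4.53
position: [508.7, -178.3, 63.5]
tcp_rot: [0.996, 0.087, 0.001, 0.001]
contact_force: [0.5, -4.5, 6.2]
gripper_width: 10.9
gripper_force: 41.7
```

```bash
python3 -m pendant '[{"slide":[-0.001,0.005,0],"spin":0},{"slide":[-0.002,0.010,0],"spin":0},{"slide":[-0.003,0.015,0],"spin":0},{"slide":[-0.0035,0.020,0],"spin":0},{"slide":[-0.0045,0.025,0],"spin":0},{"slide":[-0.005,0.03,0],"spin":0},{"slide":[-0.006,0.035,0],"spin":0},{"slide":[-0.006,0.035,0],"spin":0}]'
python3 -m pendant '[{"slide":[0,0,0],"spin":0},{"slide":[0,0,0],"spin":0}]'
```

```text
t: 5.2
position: [502.6, -144.1, 63.5]
tcp_rot: [0.996, 0.087, 0.001, 0.003]
contact_force: [-0.4, -8.6, 5.3]
gripper_width: 11.1
gripper_force: 41.7
t: 5.37
position: [502.6, -144.1, 63.5]
tcp_rot: [0.996, 0.087, 0.001, 0.002]
contact_force: [-1.3, -7.2, 5.1]
gripper_width: 11.2
gripper_force: 41.7
```

```bash
python3 -m pendant '[{"slide":[0,0,0],"spin":0},{"slide":[0,0,0],"spin":0},{"slide":[0,0,0],"spin":0},{"slide":[0,0,0.02],"spin":0},{"slide":[0,0,0.05],"spin":0},{"slide":[0,0,0.09],"spin":0},{"slide":[0,0,0.125],"spin":0},{"slide":[0,0.02,0.14],"spin":0}]' 0
python3 -m pendant '[{"slide":[0.003,0.038,0],"spin":0.03},{"slide":[0.006,0.076,0],"spin":0.06},{"slide":[0.009,0.114,0],"spin":0.09},{"slide":[0.012,0.152,0],"spin":0.12},{"slide":[0.015,0.19,0],"spin":0.15},{"slide":[0.018,0.228,0],"spin":0.18},{"slide":[0.021,0.266,0],"spin":0.18},{"slide":[0.024,0.304,0],"spin":0.18}]'
python3 -m pendant '[{"slide":[0.003,0.030,-0.01],"spin":0},{"slide":[0.005,0.041,-0.03],"spin":0},{"slide":[0.005,0.041,-0.06],"spin":0},{"slide":[0.005,0.041,-0.075],"spin":0},{"slide":[0.005,0.041,-0.075],"spin":0},{"slide":[0.005,0.041,-0.075],"spin":0}]'
python3 - <<'E'
from h import *
F={c:grab_frame(c) for c in("scene","top")}
def crop(c,x,y): return cv2.resize(F[c]["color"][y:y+100,x:x+133],(400,300),interpolation=cv2.INTER_CUBIC)
im=np.vstack([np.hstack([crop("scene",365,180),crop("top",138,153)]),np.hstack([crop("scene",195,115),crop("top",330,163)])])
cv2.imwrite("pics/c3.png",im)
E
```

```text
t: 6.03
position: [503.9, -124.0, 207.0]
tcp_rot: [0.996, 0.086, 0.003, 0.001]
contact_force: [1.3, 0.3, 0.5]
gripper_width: 42.8
gripper_force: 0.0
t: 6.7
position: [524.8, 184.3, 201.8]
tcp_rot: [0.984, 0.177, -0.001, -0.0]
contact_force: [1.0, -0.4, 0.1]
gripper_width: 42.9
gripper_force: 0.0
t: 7.2
position: [533.6, 212.5, 126.1]
tcp_rot: [0.982, 0.186, -0.003, -0.004]
contact_force: [-0.4, 0.7, 0.0]
gripper_width: 42.3
gripper_force: 0.0
```

View pics/c3.png

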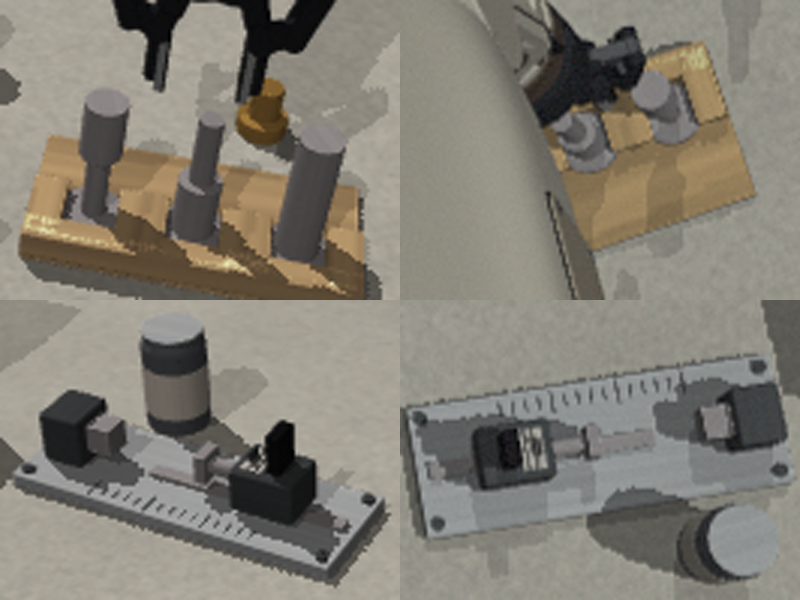

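The jaw is now open: its tip is about 35 mm further from the fixed face. The gripper hovers over the middle shaft, with the neck top at crop (211,120) and the finger tips at (160,85) and (248,100).

```bash
python3 - <<'E'
from h import *
o=get_obs();print(o["position"],o["tcp_rot"],o["qvel"])
s=grab_frame("scene");t=grab_frame("top")
print("proj tcp",proj(s,o["position"]),proj(t,o["position"]),get_obs()["position"])
# neck top centre in this picture: scene (435.1,220), height 108; top (138+172/3.0075,153+122/3)
print(atz(s,(435.1,220),108),atz(t,(192,193.5),108))
E
```

```text
[535.53192427 212.75429856 128.51573898] [ 9.82539285e-01  1.85993984e-01 -6.39165586e-05 -4.77369590e-03] [-0.00623571 -0.01532087  0.01363051 -0.0025307  -0.00075507 -0.0002991 ]
proj tcp [430.00395567 209.09617717] [193.81419392 189.39413285] [535.9807626  212.70475606 129.10478625]
[534.17939113 225.47057874 108.        ] [530.52788776 220.62122003 108.        ]
```

```bash
python3 -m pendant '[{"slide":[-0.0035,0.01,0],"spin":-0.02},{"slide":[-0.0035,0.01,0],"spin":-0.02},{"slide":[-0.0035,0.01,0],"spin":-0.02},{"slide":[-0.0035,0.01,0],"spin":-0.02}]'
python3 -c "
from h import *
s=grab_frame('scene');o=get_obs();print(o['position'],o['tcp_rot'],o['joints'],proj(s,o['position']))"
```

```text
t: 7.73
position: [535.3, 212.8, 127.7]
tcp_rot: [0.983, 0.184, -0.001, -0.009]
contact_force: [0.2, -0.7, -0.5]
gripper_width: 42.7
gripper_force: 0.0
[535.16936731 212.84140312 127.58085803] [ 0.98285856  0.18415949 -0.00144843 -0.0084994 ] [0.36944377 0.45124181 0.03153212 1.15082061 0.01724204 3.14059148] [430.061594   209.41127147]
```

Joint 6 was at its limit, which blocked the move. I'll turn the gripper slightly the other way.

```bash
python3 -m pendant '[{"slide":[0,0,0.01],"spin":0.1},{"slide":[0,0,0.01],"spin":0.15},{"slide":[0,0,0.01],"spin":0.15},{"slide":[0,0,0.01],"spin":0.15},{"slide":[0,0,0.01],"spin":0.15}]'
python3 -c "
from h import *
o=get_obs();print(o['position'],2*np.arctan2(o['tcp_rot'][1],o['tcp_rot'][0]),o['joints'])"
```

```text
t: 8.2
position: [534.8, 212.8, 137.0]
tcp_rot: [0.966, 0.257, -0.003, -0.008]
contact_force: [0.2, -1.5, 0.4]
gripper_width: 42.7
gripper_force: 0.0
[534.81243198 212.84141768 137.02837607] 0.5195174051667848 [0.36977572 0.44608054 0.04938909 1.17740536 0.0170372  2.99182285]
```

```bash
python3 -m pendant '[{"slide":[-0.0025,0.01,0],"spin":0},{"slide":[-0.0025,0.01,0],"spin":0},{"slide":[-0.0025,0.01,0],"spin":0},{"slide":[-0.0025,0.01,0],"spin":0}]'
python3 - <<'E'
from h import *
s=grab_frame('scene');o=get_obs();print(o['position'],o['tcp_rot'],proj(s,o['position']),proj(s,[532.4,223,108]))
cv2.imwrite("pics/c4.png",cv2.resize(s["color"][180:280,365:498],(532,400),interpolation=cv2.INTER_CUBIC))
E
```

```text
t: 8.53
position: [532.4, 223.2, 137.2]
tcp_rot: [0.966, 0.258, -0.002, -0.008]
contact_force: [-0.7, 0.4, -0.4]
gripper_width: 42.8
gripper_force: 0.0
[532.42576563 223.05477875 137.18484595] [ 0.96624455  0.25748404 -0.00239468 -0.00822864] [436.68162713 206.58390996] [434.27521136 218.97581736]
```

View pics/c4.png

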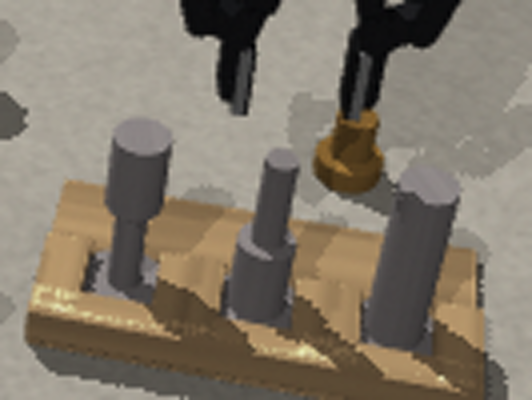

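The fingers hang over the neck top at crop (281,158), within margin, and neither finger is above a neighbouring shaft. Next I descend and grip.

```bash
python3 -m pendant '[{"slide":[0,0,-0.02],"spin":0},{"slide":[0,0,-0.04],"spin":0},{"slide":[0,0,-0.055],"spin":0},{"slide":[0,0,-0.065],"spin":0},{"slide":[0,0,-0.07],"spin":0},{"slide":[0,0,-0.07],"spin":0},{"slide":[0,0,-0.07],"spin":0}]'
python3 -m pendant '[{"slide":[0,0,0],"spin":0},{"slide":[0,0,0],"spin":0},{"slide":[0,0,0],"spin":0},{"slide":[0,0,0],"spin":0},{"slide":[0,0,0],"spin":0},{"slide":[0,0,0],"spin":0}]' -1 40
```

```text
t: 9.17
position: [532.9, 223.0, 67.7]
tcp_rot: [0.966, 0.257, -0.002, -0.008]
contact_force: [1.4, 0.0, 0.4]
gripper_width: 42.6
gripper_force: 0.0
t: 9.67
position: [533.4, 223.2, 68.5]
tcp_rot: [0.966, 0.257, -0.001, -0.008]
contact_force: [-0.4, 0.0, 5.1]
gripper_width: 14.6
gripper_force: 39.1
```

```bash
python3 -m pendant '[{"slide":[0,0,0.001],"spin":0},{"slide":[-0.008,-0.003,0.001],"spin":0},{"slide":[-0.016,-0.006,0.001],"spin":0},{"slide":[-0.024,-0.009,0.001],"spin":0},{"slide":[-0.032,-0.012,0.001],"spin":0},{"slide":[-0.040,-0.015,0.001],"spin":0},{"slide":[-0.049,-0.018,0.001],"spin":0},{"slide":[-0.052,-0.019,0.001],"spin":0}]'
python3 -m pendant '[{"slide":[0,0,0],"spin":0},{"slide":[0,0,0],"spin":0}]'
```

```text
t: 10.33
position: [479.5, 203.5, 68.6]
tcp_rot: [0.966, 0.257, -0.002, -0.008]
contact_force: [1.7, 0.5, 1.4]
gripper_width: 14.0
gripper_force: 39.2
t: 10.5
position: [479.7, 203.7, 68.6]
tcp_rot: [0.966, 0.257, -0.003, -0.008]
contact_force: [-1.8, -0.0, 6.5]
gripper_width: 14.4
gripper_force: 39.6
```

```bash
python3 -m pendant '[{"slide":[0,0,0.02],"spin":0},{"slide":[0,0,0.05],"spin":0},{"slide":[0,0,0.08],"spin":0},{"slide":[0,0,0.1],"spin":0},{"slide":[0.002,-0.03,0.1],"spin":-0.03},{"slide":[0.004,-0.065,0.1],"spin":-0.07},{"slide":[0.007,-0.1,0.1],"spin":-0.12},{"slide":[0.01,-0.135,0.1],"spin":-0.17}]'
python3 -m pendant '[{"slide":[0.004,-0.035,0],"spin":-0.05},{"slide":[0.007,-0.07,0],"spin":-0.1},{"slide":[0.011,-0.105,0],"spin":-0.15},{"slide":[0.014,-0.14,0],"spin":-0.175},{"slide":[0.018,-0.175,0],"spin":-0.175},{"slide":[0.022,-0.21,0],"spin":-0.175},{"slide":[0.026,-0.245,0],"spin":-0.175},{"slide":[0.03,-0.275,0],"spin":-0.175}]'
python3 -m pendant '[{"slide":[0.004,-0.035,-0.01],"spin":0},{"slide":[0.006,-0.05,-0.02],"spin":0},{"slide":[0.006,-0.05,-0.035],"spin":0},{"slide":[0.006,-0.05,-0.035],"spin":0},{"slide":[0.006,-0.05,-0.035],"spin":0}]'
python3 - <<'E'
from h import *
s=grab_frame('scene');t=grab_frame('top');o=get_obs();print(o['position'],2*np.arctan2(o['tcp_rot'][1],o['tcp_rot'][0]),o['joints'],proj(s,o['position']))
def C(f,x,y): return cv2.resize(f["color"][y:y+100,x:x+100],(400,400),interpolation=cv2.INTER_CUBIC)
cv2.imwrite("pics/c5.png",np.hstack([C(s,190,100),C(t,365,150)]))
E
```

```text
t: 11.17
position: [489.2, 67.7, 167.2]
tcp_rot: [0.985, 0.174, -0.003, -0.009]
contact_force: [1.0, -0.1, -1.8]
gripper_width: 14.1
gripper_force: 39.3
t: 11.83
position: [519.3, -208.1, 166.8]
tcp_rot: [0.996, 0.087, -0.003, -0.009]
contact_force: [-0.0, 0.4, -2.0]
gripper_width: 14.6
gripper_force: 39.4
t: 12.25
position: [524.7, -255.1, 131.0]
tcp_rot: [0.996, 0.088, -0.003, -0.01]
contact_force: [0.2, 0.1, -1.4]
gripper_width: 14.4
gripper_force: 39.5
[ 526.39428793 -255.19083388  133.23554571] 0.1766629114282032 [-0.45866106  0.47307718  0.08215633  1.19149894  0.01398439  2.5061874 ] [240.15293731 127.76530906]
```

View pics/c5.png

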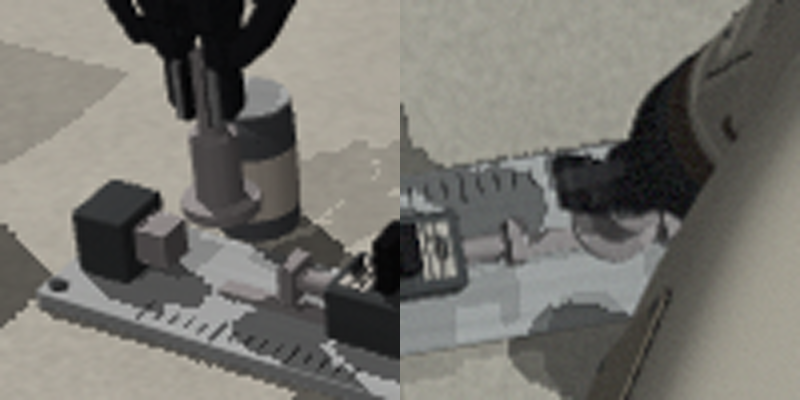

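```bash
python3 - <<'E'
from h import *
s=grab_frame('scene');t=grab_frame('top')
y=.174;c=np.array([517.2,-216.7])
def W(lx,ly,z): return [c[0]+lx*np.cos(y)-ly*np.sin(y),c[1]+lx*np.sin(y)+ly*np.cos(y),z]
for n,p in{"nt":(12,-70,48),"nb":(12,-70,24),"ft":(-12,-70,48),"fb":(-12,-70,24)}.items(): print(n,((proj(s,W(*p))-[190,100])*4).round(1))
for n,p in{"nt":(12,-70,48),"ft":(-12,-70,48)}.items(): print("top(c3 panel)",n,((proj(t,W(*p))-[330,163])*3).round(1))
print("scene flange c",(proj(s,[526.4,-255.2,80.6])-[190,100])*4,"target",W(0,-52,0),W(0,-56,0))
E
```

```text
nt [160.1 234.3]
nb [164.2 268.3]
ft [182.6 214.2]
fb [186.3 247.9]
top(c3 panel) nt [295.7 106.8]
top(c3 panel) ft [302.  138.9]
scene flange c [208.72480677 191.32954789] target [np.float64(526.2024128565671), np.float64(-267.9148080418146), 0] [np.float64(526.8949061532261), np.float64(-271.8544086604157), 0]
```

```bash
python3 - <<'E'
from h import *
s=grab_frame('scene');t=grab_frame('top');p=get_obs()["position"];print(p)
for q in("stepped_shaft",):
  for f,c in((s,"scene"),(t,"top")):
    for m in masks_of(c,q):
        yy,xx=np.where(m["pixels"]); print(c,m["confidence"],m["xy"],xx.min(),xx.max(),yy.min(),yy.max())
for z in(70,76,82): print(z,atz(s,(190+222/4,100+203/4),z),atz(t,(365+215/4,150+228/4),z))
print(tri(s,(190+222/4,100+203/4),t,(365+215/4,150+228/4)))
for z in (72,80):
  a=np.linspace(0,6.28,200)
  for f,n,o in((s,"s",(190,100)),(t,"t",(365,150))):
    P=np.array([(proj(f,[p[0]+23*np.cos(k),p[1]+23*np.sin(k),z])-o)*4 for k in a]);print(z,n,P.min(0).round(),P.max(0).round())
E
```

```text
[ 527.13372    -255.55094057  134.30102681]
scene 0.94 [242.2, 144.6] 236 252 112 154
scene 0.89 [425.3, 326.9] 409 436 294 347
scene 0.84 [340.9, 275.7] 328 351 241 291
scene 0.31 [314.2, 236.4] 302 326 229 250
top 0.94 [170.9, 125.3] 161 183 114 138
top 0.69 [372.4, 212.0] 354 396 203 226
top 0.58 [251.0, 139.4] 242 261 125 150
top 0.57 [418.3, 206.5] 408 429 202 214
70 [ 519.29458016 -252.60396567   70.        ] [ 518.64200598 -256.80597621   70.        ]
76 [ 526.03441191 -245.90953886   76.        ] [ 517.71540139 -255.46635354   76.        ]
82 [ 532.77424367 -239.21511204   82.        ] [ 516.78879681 -254.12673088   82.        ]
(array([ 517.99445488, -255.88128836,   68.50178428]), np.float64(2.9639343421456594))
72 s [168. 183.] [249. 226.]
72 t [170. 169.] [256. 254.]
80 s [167. 171.] [248. 214.]
80 t [173. 167.] [260. 252.]
```

```bash
python3 -m pendant '[{"slide":[0.0005,0,-0.02],"spin":0},{"slide":[0.0005,0,-0.04],"spin":0},{"slide":[0.0005,0,-0.052],"spin":0},{"slide":[0.0005,0,-0.057],"spin":0},{"slide":[0.0005,0,-0.058],"spin":0},{"slide":[0.0005,0,-0.058],"spin":0},{"slide":[0.0005,0,-0.058],"spin":0}]'
```

```text
t: 13.23
position: [527.9, -256.4, 76.5]
tcp_rot: [0.996, 0.088, 0.0, -0.008]
contact_force: [-0.6, 0.1, -2.9]
gripper_width: 14.1
gripper_force: 39.6
```

```bash
python3 -c "
from h import *
o=get_obs();print(o['position'],o['contact_force'],o['ft_torque'])"
```

```text
[ 527.85844999 -256.41077292   76.45093521] [-0.60083691  0.12609608 -2.86794521] [-0.0856323  -0.02221096  0.00203402]
```

```bash
python3 -m pendant '[{"slide":[0,0,-0.0025],"spin":0},{"slide":[0,0,-0.0025],"spin":0},{"slide":[0.001,-0.004,-0.0025],"spin":0},{"slide":[0.0015,-0.008,-0.0025],"spin":0},{"slide":[0.002,-0.012,-0.0025],"spin":0},{"slide":[0.002,-0.012,-0.0025],"spin":0}]'
python3 - <<'E'
from h import *
s=grab_frame('scene');t=grab_frame('top');o=get_obs();print(o['position'])
def C(f,x,y): return cv2.resize(f["color"][y:y+80,x:x+80],(400,400),interpolation=cv2.INTER_CUBIC)
cv2.imwrite("pics/c6.png",np.hstack([C(s,200,110),C(t,375,165)]))
E
```

```text
t: 13.73
position: [529.4, -269.3, 73.0]
tcp_rot: [0.996, 0.087, -0.0, -0.008]
contact_force: [-0.6, -0.7, -1.8]
gripper_width: 14.5
gripper_force: 39.5
[ 529.03088591 -268.46035263   72.77124278]
```

View pics/c6.png

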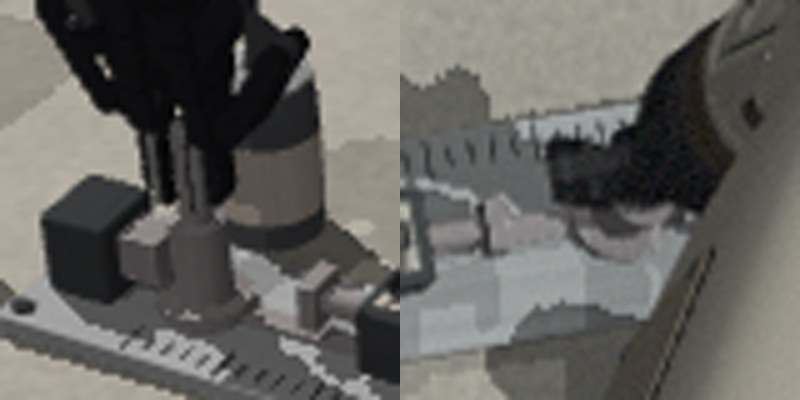

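```bash
python3 - <<'E'
from h import *
s=grab_frame('scene');t=grab_frame('top')
y=.174;c=np.array([517.2,-216.7])
def W(lx,ly,z): return [c[0]+lx*np.cos(y)-ly*np.sin(y),c[1]+lx*np.sin(y)+ly*np.cos(y),z]
a=np.linspace(0,6.28,200)
for lx,ly in((0,-52),(0,-46),(-5,-52),(5,-52)):
  for f,n,o in((s,"s",(200,110)),(t,"t",(375,165))):
    for nm,r,zs in(("fl",23,(13.5,21.5)),("jr",14,(22,63))):
      P=np.array([(proj(f,W(lx+r*np.cos(k),ly+r*np.sin(k),z))-o)*5 for k in a for z in zs]);print(lx,ly,n,nm,P.min(0).round(),P.max(0).round())
E
```

```text
0 -52 s fl [153. 259.] [252. 328.]
0 -52 s jr [164. 196.] [232. 302.]
0 -52 t fl [165. 159.] [271. 263.]
0 -52 t jr [188. 164.] [273. 241.]
0 -46 s fl [164. 262.] [263. 331.]
0 -46 s jr [174. 199.] [242. 305.]
0 -46 t fl [152. 161.] [257. 265.]
0 -46 t jr [175. 166.] [259. 243.]
-5 -52 s fl [159. 254.] [257. 323.]
-5 -52 s jr [169. 191.] [237. 297.]
-5 -52 t fl [167. 170.] [273. 274.]
-5 -52 t jr [190. 175.] [275. 252.]
5 -52 s fl [147. 264.] [246. 334.]
5 -52 s jr [158. 201.] [226. 308.]
5 -52 t fl [163. 148.] [268. 252.]
5 -52 t jr [186. 152.] [271. 230.]
```

The picture matches my model with the shaft at caliper-local (0,-52): flange columns 160–250 and bottom row about 325 in the scene crop. I'll lower it and release.

```bash
python3 -m pendant '[{"slide":[0,0,-0.001],"spin":0},{"slide":[0,0,-0.001],"spin":0}]'
python3 -m pendant '[{"slide":[0,0,-0.001],"spin":0},{"slide":[0,0,-0.001],"spin":0}]'
```

```text
t: 14.1
position: [529.1, -268.0, 72.6]
tcp_rot: [0.996, 0.088, -0.001, -0.008]
contact_force: [-0.3, 0.7, 3.4]
gripper_width: 14.0
gripper_force: 40.1
t: 14.27
position: [529.2, -268.0, 72.5]
tcp_rot: [0.996, 0.088, -0.0, -0.008]
contact_force: [-3.4, 0.8, 8.4]
gripper_width: 14.3
gripper_force: 40.6
```

```bash
python3 -m pendant '[{"slide":[0,0,0.001],"spin":0},{"slide":[0,0,0.001],"spin":0},{"slide":[0,0,0.001],"spin":0},{"slide":[0,0,0.001],"spin":0},{"slide":[0,0,0.015],"spin":0},{"slide":[0,0,0.04],"spin":0},{"slide":[0,0,0.075],"spin":0},{"slide":[0,0,0.095],"spin":0}]' 0
python3 -m pendant '[{"slide":[-0.006,0.03,0],"spin":0},{"slide":[-0.012,0.065,0],"spin":0},{"slide":[-0.018,0.1,0],"spin":0},{"slide":[-0.025,0.124,-0.01],"spin":0},{"slide":[-0.026,0.124,-0.03],"spin":0},{"slide":[-0.026,0.124,-0.05],"spin":0},{"slide":[-0.026,0.124,-0.05],"spin":0},{"slide":[-0.026,0.124,-0.05],"spin":0}]'
python3 - <<'E'
from h import *
s=grab_frame('scene');t=grab_frame('top');o=get_obs();print(o['position'],2*np.arctan2(o['tcp_rot'][1],o['tcp_rot'][0]))
def C(f,x,y): return cv2.resize(f["color"][y:y+100,x:x+100],(400,400),interpolation=cv2.INTER_CUBIC)
cv2.imwrite("pics/c7.png",np.hstack([C(s,200,100),C(t,360,150)]))
E
```

```text
t: 14.93
position: [529.9, -268.5, 168.5]
tcp_rot: [0.996, 0.088, 0.0, -0.008]
contact_force: [0.7, -1.0, 1.2]
gripper_width: 43.0
gripper_force: 0.0
t: 15.6
position: [502.1, -143.7, 115.0]
tcp_rot: [0.996, 0.088, -0.002, -0.009]
contact_force: [-0.2, 0.9, -0.2]
gripper_width: 42.7
gripper_force: 0.0
[ 503.79799625 -144.53143998  116.67114321] 0.17520186746465624
```

View pics/c7.png

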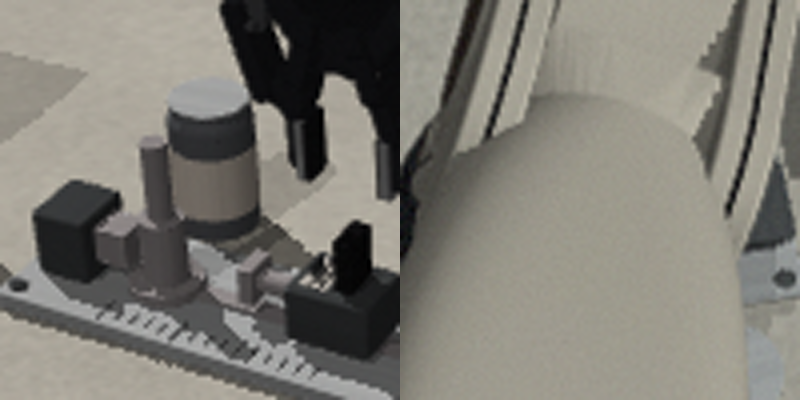

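The shaft stands upright at the fixed jaw (crop (165,250)), and the fingers straddle the tab. Now I grip the tab.

```bash
python3 -m pendant '[{"slide":[-0.001,0,-0.02],"spin":0},{"slide":[-0.001,0,-0.035],"spin":0},{"slide":[-0.001,0,-0.047],"spin":0},{"slide":[-0.001,0,-0.052],"spin":0},{"slide":[-0.001,0,-0.052],"spin":0},{"slide":[-0.001,0,-0.052],"spin":0}]'
python3 -m pendant '[{"slide":[0,0,0],"spin":0},{"slide":[0,0,0],"spin":0},{"slide":[0,0,0],"spin":0},{"slide":[0,0,0],"spin":0},{"slide":[0,0,0],"spin":0},{"slide":[0,0,0],"spin":0}]' -1 40
python3 -c "
from h import *
o=get_obs();print(o['position'],o['contact_force'])"
```

```text
t: 16.2
position: [502.8, -144.5, 64.7]
tcp_rot: [0.996, 0.087, -0.0, -0.008]
contact_force: [-0.8, 0.2, 1.2]
gripper_width: 42.4
gripper_force: 0.0
t: 16.7
position: [502.8, -144.1, 65.0]
tcp_rot: [0.996, 0.088, 0.0, -0.008]
contact_force: [-0.9, 1.4, 6.1]
gripper_width: 11.2
gripper_force: 40.3
[ 502.83651386 -144.09523098   64.96812569] [-0.90439794  1.44707872  6.09324812]
```

```bash
python3 -m pendant '[{"slide":[0.001,-0.005,0],"spin":0},{"slide":[0.002,-0.010,0],"spin":0},{"slide":[0.003,-0.015,0],"spin":0},{"slide":[0.0035,-0.020,0],"spin":0},{"slide":[0.0045,-0.025,0],"spin":0},{"slide":[0.0055,-0.03,0],"spin":0},{"slide":[0.0063,-0.0355,0],"spin":0},{"slide":[0.0063,-0.0355,0],"spin":0}]'
for i in 1 2; do :; done
python3 -m pendant '[{"slide":[0.0002,-0.001,0],"spin":0},{"slide":[0.0004,-0.002,0],"spin":0}]'
python3 -m pendant '[{"slide":[0.0002,-0.001,0],"spin":0},{"slide":[0.0004,-0.002,0],"spin":0}]'
python3 -m pendant '[{"slide":[0.0002,-0.001,0],"spin":0},{"slide":[0.0004,-0.002,0],"spin":0}]'
python3 -m pendant '[{"slide":[0.0002,-0.001,0],"spin":0},{"slide":[0.0004,-0.002,0],"spin":0}]'
```

```text
t: 17.37
position: [508.9, -177.7, 65.0]
tcp_rot: [0.996, 0.088, 0.0, -0.011]
contact_force: [-2.2, 7.3, 8.8]
gripper_width: 11.0
gripper_force: 41.2
t: 17.53
position: [509.0, -178.8, 65.0]
tcp_rot: [0.996, 0.089, -0.0, -0.011]
contact_force: [-0.8, 9.6, 8.6]
gripper_width: 11.3
gripper_force: 41.7
t: 17.7
position: [509.3, -180.6, 65.0]
tcp_rot: [0.996, 0.089, -0.0, -0.011]
contact_force: [-2.1, 9.8, 9.5]
gripper_width: 11.0
gripper_force: 41.7
t: 17.87
position: [509.7, -182.6, 65.0]
tcp_rot: [0.996, 0.089, -0.0, -0.011]
contact_force: [-2.9, 9.7, 8.9]
gripper_width: 10.9
gripper_force: 41.7
t: 18.03
position: [510.1, -184.6, 65.0]
tcp_rot: [0.996, 0.089, -0.0, -0.011]
contact_force: [-2.6, 10.6, 9.3]
gripper_width: 11.0
gripper_force: 41.7
```

```bash
python3 -m pendant '[{"slide":[0.0002,-0.001,0],"spin":0},{"slide":[0.0002,-0.001,0],"spin":0}]' | egrep 'pos|cont'
python3 -m pendant '[{"slide":[0.0002,-0.001,0],"spin":0},{"slide":[0.0002,-0.001,0],"spin":0}]'| egrep 'pos|cont'
python3 -m pendant '[{"slide":[0.0002,-0.001,0],"spin":0},{"slide":[0.0002,-0.001,0],"spin":0}]'| egrep 'pos|cont'
python3 -m pendant '[{"slide":[0.0002,-0.001,0],"spin":0},{"slide":[0.0002,-0.001,0],"spin":0}]'| egrep 'pos|cont'
python3 -m pendant '[{"slide":[0.0002,-0.001,0],"spin":0},{"slide":[0.0002,-0.001,0],"spin":0}]'| egrep 'pos|cont'
python3 -m pendant '[{"slide":[0.0002,-0.001,0],"spin":0},{"slide":[0.0002,-0.001,0],"spin":0}]'| egrep 'pos|cont'
```

```text
position: [510.2, -185.6, 65.0]
contact_force: [-2.0, 10.1, 8.7]
position: [510.4, -186.3, 65.0]
contact_force: [-3.1, 10.7, 10.0]
position: [510.5, -187.2, 65.0]
contact_force: [-2.5, 10.6, 9.9]
position: [510.7, -188.2, 65.0]
contact_force: [-1.6, 11.6, 9.7]
position: [510.9, -189.2, 64.9]
contact_force: [-2.6, 11.0, 9.9]
position: [511.1, -190.2, 65.0]
contact_force: [-3.4, 10.3, 9.4]
```

```bash
python3 -m pendant '[{"slide":[0.0002,-0.001,0],"spin":0},{"slide":[0.0002,-0.001,0],"spin":0}]' | egrep 'pos|cont'
python3 -m pendant '[{"slide":[0.0002,-0.001,0],"spin":0},{"slide":[0.0002,-0.001,0],"spin":0}]'| egrep 'pos|cont'
python3 -m pendant '[{"slide":[0.0002,-0.001,0],"spin":0},{"slide":[0.0002,-0.001,0],"spin":0}]'| egrep 'pos|cont'
python3 - <<'E'
from h import *
s=grab_frame('scene')
cv2.imwrite("pics/c8.png",cv2.resize(s["color"][130:190,205:285],(800,600),interpolation=cv2.INTER_CUBIC))
E
```

```text
position: [511.2, -191.2, 65.0]
contact_force: [-3.2, 10.1, 10.0]
position: [511.4, -192.0, 65.0]
contact_force: [-2.5, 11.8, 10.2]
position: [511.5, -192.6, 65.0]
contact_force: [-2.2, 12.6, 10.5]
```

View pics/c8.png

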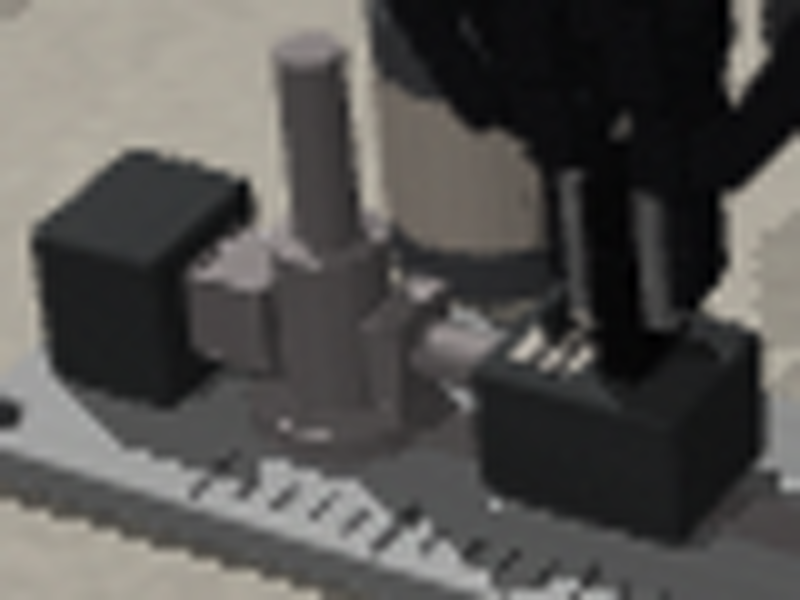

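The tip is touching or about to touch the journal (crop (385,320)), the shaft is upright, and the force is starting to rise. I'll continue in small steps.

```bash
for k in 0; do :; done
python3 -m pendant '[{"slide":[0.0002,-0.001,0],"spin":0},{"slide":[0.0002,-0.001,0],"spin":0},{"slide":[0.0002,-0.001,0],"spin":0}]' | egrep 'pos|cont'
python3 -m pendant '[{"slide":[0.0002,-0.001,0],"spin":0},{"slide":[0.0002,-0.001,0],"spin":0},{"slide":[0.0002,-0.001,0],"spin":0}]'| egrep 'pos|cont'
python3 -m pendant '[{"slide":[0.0002,-0.001,0],"spin":0},{"slide":[0.0002,-0.001,0],"spin":0},{"slide":[0.0002,-0.001,0],"spin":0}]'| egrep 'pos|cont'
```

```text
position: [511.6, -193.5, 65.0]
contact_force: [-2.4, 12.5, 11.1]
position: [511.8, -194.3, 65.0]
contact_force: [-3.3, 12.4, 11.4]
position: [512.0, -195.2, 65.0]
contact_force: [-2.9, 13.7, 11.6]
```

```bash
python3 -m pendant '[{"slide":[0.0002,-0.001,0],"spin":0},{"slide":[0.0002,-0.001,0],"spin":0},{"slide":[0.0002,-0.001,0],"spin":0}]'| egrep 'pos|cont'
python3 -m pendant '[{"slide":[0.0001,-0.0008,0],"spin":0},{"slide":[0.0001,-0.0008,0],"spin":0},{"slide":[0.0001,-0.0008,0],"spin":0}]'| egrep 'pos|cont'
python3 -m pendant '[{"slide":[0,0,0],"spin":0},{"slide":[0,0,0],"spin":0},{"slide":[0,0,0],"spin":0},{"slide":[0,0,0],"spin":0},{"slide":[0,0,0.02],"spin":0},{"slide":[0,0,0.055],"spin":0},{"slide":[0,0,0.09],"spin":0},{"slide":[-0.03,0.02,0.12],"spin":0}]' 0 
python3 -m pendant '[{"slide":[-0.03,0.025,0],"spin":0},{"slide":[-0.06,0.05,0],"spin":0},{"slide":[-0.09,0.075,0],"spin":0},{"slide":[-0.12,0.1,0],"spin":0},{"slide":[-0.15,0.125,0],"spin":0},{"slide":[-0.17,0.15,0],"spin":0},{"slide":[-0.17,0.18,0],"spin":0},{"slide":[-0.17,0.18,0],"spin":0}]'
python3 - <<'E'
from h import *
s=grab_frame('scene');t=grab_frame('top')
np.savez("fin.npz",s=s["color"],t=t["color"])
y=.174;c=np.array([517.2,-216.7])
def W(lx,ly,z): return [c[0]+lx*np.cos(y)-ly*np.sin(y),c[1]+lx*np.sin(y)+ly*np.cos(y),z]
# resample plate plane z=53 in caliper coords, 1 mm grid: rows local x, cols local y
for f,n in((s,"s"),(t,"t")):
    g=cv2.cvtColor(f["color"],cv2.COLOR_BGR2GRAY)
    ly=np.arange(-30,36,1.);lx=np.arange(-20,21,2.)
    m=np.array([[proj(f,W(a,b,53)) for b in ly] for a in lx],np.float32)
    r=cv2.remap(g,m[...,0],m[...,1],cv2.INTER_LINEAR)
    print(n,"cols ly -30..35 step1, rows lx -20..20 step2 (gray/10)")
    for row in r: print("".join("%3d"%(v//10) for v in row))
E
```

```text
position: [512.1, -196.1, 65.0]
contact_force: [-4.0, 14.0, 11.6]
position: [512.3, -196.8, 65.0]
contact_force: [-3.4, 14.0, 11.2]
t: 21.5
position: [490.5, -186.6, 182.6]
tcp_rot: [0.996, 0.087, 0.002, -0.007]
contact_force: [1.2, 0.2, 0.8]
gripper_width: 42.8
gripper_force: 0.0
t: 22.17
position: [314.8, -0.5, 180.7]
tcp_rot: [0.996, 0.09, -0.0, -0.009]
contact_force: [1.4, -0.4, 0.5]
gripper_width: 42.5
gripper_force: 0.0
s cols ly -30..35 step1, rows lx -20..20 step2 (gray/10)
  8  8  8  7  7  7  7  6  5  4  4  4  4  4  3  3  3  3  3  3  3  3  3  3  3  3  2  1  1  1  0  0  0  0  0  0  0  0  0  0  0  0  0  0  0  0  0  0  0  0  0  0  0  2  4  5  6  7  7  7  7  8 10 10 11 12
  7  7  7  6  6  6  5  5  5  4  4  4  4  3  3  3  3  3  3  3  3  3  3  4  4  4  4  3  2  1  1  1  0  0  0  0  0  0  0  0  0  0  0  0  0  0  0  0  0  0  0  0  0  0  2  3  4  5  5  5  5  5  6  6  7  8
  5  5  5  5  5  5  4  4  4  3  3  3  3  3  3  3  3  3  3  3  3  4  4  5  5  6  5  5  4  3  2  1  1  0  0  0  0  0  0  0  0  0  0  0  0  0  0  0  0  0  0  0  0  0  0  1  2  3  3  4  4  4  4  5  5  5
  4  4  4  4  4 
[... 7101 characters left out ...]
0 11 13 12 11  9  9  8  5  2  2  2  2  2  2  3  3  2  2  2  1  2  3  3  4  4  4  4  4  4  4  4  4  4  4
  9  9  9  9  9  9  9  9  9  9  9  9  9  9  9  9  8  6  6  6  6  7  7  8 10 10 10  9  9  9  8  8  9 10 10 10  9  8  7  4  3  2  2  2  3  3  3  3  3  3  4  4  5  6  5  4  4  4  4  4  4  4  4  4  4  4
  9  9  9  9  9  9  9  9  9  9  9  9  9  9  9  9  8  7  6  6  6  6  6  7  7  6  6  6  7  7  7  7  7  7  7  7  7  7  6  6  6  5  5  5  5  5  5  5  5  5  6  6  6  6  6  6  6  6  5  4  4  4  4  4  4  4
 10  9  9  9  9  9  9  9  9  9  9  9  9  9  9  9  9  8  7  5  5  5  6  6  6  6  6  6  6  6  7  6  6  6  6  6  6  6  6  6  6  6  6  6  6  6  6  6  6  6  6  6  6  6  5  5  6  6  5  5  5  4  4  4  4  4
```

The two black marks show in the resampled top view at columns of about -0.5 and +6. To separate the pointer from them, I compare with the unpressed state in the first picture, using the same resampling shifted by the jaw's travel.

```bash
python3 - <<'E'
from h import *
t=grab_frame('top')
y=.174;c=np.array([517.2,-216.7])
def W(lx,ly,z): return [c[0]+lx*np.cos(y)-ly*np.sin(y),c[1]+lx*np.sin(y)+ly*np.cos(y),z]
def show(img,sh):
    ly=np.arange(-10,14,1.)+sh;lx=np.arange(-14,17,2.)
    m=np.array([[proj(t,W(a,b,53)) for b in ly] for a in lx],np.float32)
    r=cv2.remap(img,m[...,0],m[...,1],cv2.INTER_CUBIC).astype(int)
    for row in r: print("".join("%4d"%v for v in row.mean(1)),"|","".join("%4d"%(v[2]-v[0]) for v in row))
print("now");show(t["color"],0)
print("start");show(cv2.imread("pics/top0.png"),18.8)
E
```

```text
now
  58  64  66  83 113 139 143 131 118 108 108 116 125 129 123 104  92 112 136 133 108  84  73  66 |   -8  -8  -6  -2   2   6   7   6   5   4   5   6   7   6   6   5   5   5   6   5   2  -1  -3  -4
  59  62  72 103 144 172 172 158 144 128 110 104 113 130 129 104  96 125 153 152 129  94  68  50 |   -8  -7  -4   2   8  12  11   9   7   6   6   6   6   7   7   6   6   8  10   8   6   0  -4  -5
  64  64  76 113 149 172 168 163 162 147 114  94 111 136 132 111 103 113 123 127 111  77  39  24 |   -5  -4  -2   4   9  13  12  10   8   6   3   3   5   6   6   5   5   6   6   7   5   0  -5  -4
  65  61  77 106 141 159 162 166 163 137 105  97 124 152 156 141 118  97  81  77  59  39  17  12 |   -8  -6  -2   2   8  10  10  10   9   8   4   3   7   9   9   9   7   4   3   3   0  -1  -3  -2
  60  62  80 104 134 151 161 168 156 118  76  69  95 126 151 152 124  88  73  62  42  29  22  24 |   -8  -7  -3   1   7   9  11  10   8   5   2   3   6   9  11  10   6   3   3   2  -1  -5  -4  -2
  60  70  87 110 137 156 165 163 146 120  88  62  57  81 116 121  99  84  89  78  48  26  24  33 |   -7  -6  -2   3 
[... 4481 characters left out ...]
7  12  21  24 |   -4  -2   2   6  10  11  11  11   8   7   5   6   8   9   5   3   5   9   7   0  -3  -6  -6  -6
  68  73 102 143 173 173 166 170 166 138 109 119 160 169 135 109 125 133  88  26   5  22  28  27 |   -5  -2   3   9  12  10   8   8   8   7   5   6   9   9   8   7   9   8   3  -4  -6  -4  -4  -3
  70  78 102 128 148 153 151 147 135 108  94 116 148 164 158 138 115  88  68  44  28  24  25  30 |   -6  -5  -1   4   7   6   5   7   8   6   5   6   8   9   8   7   5   3   1  -2  -3  -4  -3  -1
  70  75  81  90  98 103 105 101  91  80  77  89 102 108 106  95  79  66  59  49  42  36  36  36 |   -5  -4  -4  -3  -1  -1   1   2   0  -2  -2  -1   0   0  -1  -2  -3  -4  -4  -5  -4  -4  -3  -1
```

In the first picture the pointer sat 3.5 mm before the first mark. It is now 1.2 mm past it, so the tip is in about 4.7 mm, inside the 3–9 mm band. That agrees with the contact-force estimate of about 5 mm, and the robot is clear of everything, so I hand in.

```bash
python3 -c "
from h import *
print(hand_in())"
```

```text
the job is handed in; nothing more can be done
None
```

I handed the job in with the stepped shaft clamped against the fixed jaw and released. The tip is in about 4.7 mm by image measurement, so its pointer is between the marks. I planned the moves to clear the other shafts and bystanders, but took no final picture check of them.

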